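# Refit the press handle and clamp the glue-up

## Task

The T-handle has been left off the green glueing press. Push it onto the D-shaped end of the press spindle, turning it until it drops fully home on the shoulder, then screw the pad down onto the glued pine block and snug it up by feel, so that the block is firmly held but not crushed. Let go of the handle with it still in place, leave the block where it lies, and leave the glue bottle, the mallet and the spanner alone.

Things in the scene. Friction and masses are not known exactly. Their poses are not given: they have to be found in the camera images.
- press: Green cast-iron C-frame screw press, fixed to the worktop: foot 100 x 190 x 16 mm, overarm and round boss up to 132 mm high, boss radius 25 mm. Origin: on the worktop, on the vertical spindle axis, z up; its column stands 71 to 105 mm from the axis on the +y side.
- shaft_shoulder (a point): Blackened flat shoulder, 28 mm wide, near the top of the vertical steel spindle, about 175 mm up: the handle seats here. On it stands the bright D end: 22 mm round, 22 mm tall, one flat 5.5 mm from the axis facing this point's +x, 1.5 mm chamfer. The point is on the axis, z up; it turns and sinks with the spindle.
- spindle (a joint): Turn of the spindle in rad, growing clockwise seen from above, which lowers spindle and pad 10 mm a turn (1.6 mm per rad). Starts at 0 to 1.6; the pad meets the block near 2.6. A drag of about 0.08 Nm is felt while turning; it stays where left and by itself holds up to about 50 N of pad force, so at rest little moment is felt below that.
- pad: Soft round rubber pad, 42 mm wide, 9 mm thick, in a 46 mm steel cup under the spindle; it goes down but does not turn. 1.5 to 4.5 mm above the block at the start. It gives about 1 mm per 30 N: some 45 N per rad past first touch. About 1 rad past touch is snug; 3 rad (150 N) crushes. Origin: centre of its underside, z up.
- handle: Removable T-handle, about 0.28 kg, standing bore down: alloy hub 42 mm wide, 30 mm high; on it a black bar along x, 120 long, 22 wide (y), 26 to 54 mm above the underside. D bore from below, 26 mm deep, 0.8 mm clear all round; its flat faces +x, the bar's end with the white dot. Origin: centre of the hub's underside, z up.
- work: Pine block glued from three strips, 130 x 60 x 36 mm, lying loose on the press foot (top of the foot 16 mm up) under the pad. Origin: centre of its underside, z up, x along its length.
- glue: Yellow glue bottle with a red nozzle, 58 mm wide, 185 mm tall, standing loose; not to be disturbed. Origin: centre of its underside.
- mallet: Mallet with an orange rubber head, 90 x 60 mm, and wooden handle, 305 mm long in all, lying loose along its x, head at +x; not to be disturbed. Origin: under its middle. (Beyond the press on the right also stands a fixed black tool box, 190 x 370 mm, 190 mm high.)
- spanner: Steel adjustable spanner, 205 mm long, 13 mm thick, lying loose along its x between robot and press; not to be disturbed. Origin: under its middle.
Not all that is in view belongs to the job. What is shaped like the work but pink is not meant.

How it is judged:
By the outcome, as a careful person would: the job done as asked, in the order asked, and still so for the second after the job is handed in, with the robot touching nothing.
It also fails if it takes over 61 s, if anything falls off the work surface, if the arm or the gripper's body presses on something with over 40 N, if the wrist force passes 120 N, or if a joint passes its speed limit or range.

## Robot

A 6-joint arm with a two-finger parallel gripper is mounted at the origin on the work surface. World frame = base frame: x ahead of the robot, y to its left, z up, the work surface at z = 0. Lengths are in m, angles in rad, forces in N, time in s.
With the tool pointing down it reaches from about 0.35 to 0.775 m from the base axis. Payload 5.5 kg.
Tool frame: the origin (TCP) lies where the fingers leave the gripper's body, on its centre line; the fingertips stand env.tip_reach ahead of it and the grasp point (between the pads) lies 54 mm ahead of it (env.tip_reach is the distance from the TCP to the fingertips, in m); z points along the fingers, y is the line along which they close (so a half turn about z gives the same grasp; the last joint's range is limited). The gripper opens to 85 mm and grips with 20 to 120 N. Pads are 22 mm wide; open, the fingers measure 114 mm over their backs; the gripper's body (76 mm by 85 mm) begins 54 mm behind the grasp point. The pads swing forward as they close: fully open they stand 13 mm farther back than shut.
Start: joints at [1.009, 0.313, 0.046, 1.304, 0, 1.431], TCP at [0.235, 0.525, 0.304] pointing down, gripper open.
Joint ranges: [-2.76, 2.76], [-0.86, 1.69], [-1.03, 1.26], [-2.2, 2.34], [-1.47, 1.5], [-3.14, 3.14]. Speed limits (rad/s): [2.57, 2.57, 3.14, 3.14, 3.14, 3.14].

## Interface

Orientations are given as a unit quaternion [w, x, y, z].
In Python, from workcell import status, optics, hand_in, env gives the robot as it stands.
- The arm moves only by the shell command python3 -m handwheel 'ROWS' [FORCE]. ROWS is a JSON object whose one key "deltas" holds a list of rows, each a list of 5 numbers: the opening, from -1 (shut) to 1 (fully open), then the shift along the tool's x, y, z in units of 40 mm (1.0 is 40 mm), then the turn about the tool's z in units of 10 degrees (1.0 is 10 degrees). In form: {"deltas": [[jaw, x, y, z, roll], ...]}. A call has 1 to 20 rows; each row shifts and turns the commanded pose from where the row before left it, along the tool's axes as they then stand; what a row does not reach is not made up. A row lasts 1/8 s, in which the tool goes at most 62.5 mm and 10.7 degrees, less where a joint would pass 70% of its speed; a pose out of reach is approached as far as the arm can. A call is refused whole if a number of a shift passes 1 or a number of a turn 1, either way. A call with a gripper value outside its range is refused whole. The fingers move at their own pace and stop on an object; FORCE is the grip in N (left out, the last holds). Time passes only in rows, so rows that do not move let the fingers close. It gives the time, the measured TCP pose, the force, the opening and the grip force at its end, in the units of the state.
- status.get_state(): the state, without advancing time (a new reading comes with each control period).
- optics.read_camera(name): name is "scene" or "top"; returns a dict with "frame" (384x512x3 uint8, red, green, blue), "depth" (384x512 float32, m along the optical axis (not along the pixel's ray), 0 where there is no reading), "vfov" (degrees; the focal length in pixels is half the picture's height over the tangent of half this angle, whatever the lens; pixels are square), "cx", "cy" (the principal point, pixels), "k1" (the pictures are not rectified: a ray, as slopes to the right and down, at radius r is drawn at 1 + k1 r^2 times it, then the intrinsics apply), "origin" and "attitude" of the camera in the world. Camera axes: x right, y down, z forward; pixel columns grow to the right and rows downward; lengths in m; the calibration is good to about 2 mm. A picture is of the moment at which its call begins.
- hand_in(): hands the job in; it is judged then, once.
The state is a dict: "clock": time; "joint_pos": joint angles; "qvel": joint speeds; "tau": joint torques, N m; "tcp_pos": TCP position; "orientation": TCP orientation; "wrist_force": force on the tool from outside, world axes, zero at the start; "ft_torque": the same for the moment, N m; "finger_gap": finger opening in m; "grip_force": force on a finger pad.
Only numpy, scipy, OpenCV 4.12 (cv2) and the standard library are available. Lean on these libraries where they do the work, as an engineer would, in place of code of your own. Each camera call takes 0.05 s, during which the arm holds its last target. There are 200 camera calls.

## Working session

There is one attempt and no reset: what is moved stays moved. The work goes in short steps, Python scripts to look and compute and a shell command to move; the robot and the scene stay as the last step left them, time stands still between calls to the robot, and variables do not carry over. Pictures are saved under pics/ and viewed, at most 10 in all, crops included, and the job is handed in when it is done.

```bash
ls; mkdir -p pics
cat > h.py <<'E'
import numpy as np, cv2
from scipy.spatial.transform import Rotation as R
from workcell import status, optics, env
def cam(n):
    d=optics.read_camera(n); d['f']=d['frame'].shape[0]/2/np.tan(np.radians(d['vfov'])/2)
    q=np.array(d['attitude']); d['R']=R.from_quat(q[[1,2,3,0]]).as_matrix() if q.size==4 else q.reshape(3,3)
    return d
def rays(d,uv):
    uv=np.asarray(uv,float).reshape(-1,2); f=d['f']; K=np.array([[f,0,d['cx']],[0,f,d['cy']],[0,0,1]])
    p=cv2.undistortPoints(uv.reshape(-1,1,2),K,np.array([d['k1'],0,0,0,0.])).reshape(-1,2)
    return np.c_[p,np.ones(len(p))]
def at_z(d,uv,z):
    r=rays(d,uv)@d['R'].T; o=np.array(d['origin']); return o+r*((z-o[2])/r[:,2:3])
def cloud(d):
    h,w=d['depth'].shape; u,v=np.meshgrid(np.arange(w),np.arange(h))
    P=rays(d,np.c_[u.ravel(),v.ravel()])*d['depth'].reshape(-1,1)
    return (P@d['R'].T+np.array(d['origin'])).reshape(h,w,3)
E
python3 - <<'E'
from h import *
import pickle
print(status.get_state(), env.tip_reach)
for n in('scene','top'):
    d=cam(n); pickle.dump(d,open(n+'0.pkl','wb')); cv2.imwrite(f'pics/{n}0.png',d['frame'][...,::-1])
    print(n,{k:d[k] for k in('vfov','cx','cy','k1','origin','attitude')},(d['depth']>0).mean())
E
```

```text
pics
{'clock': 0.0, 'joint_pos': array([ 1.00941684e+00,  3.13998359e-01,  4.49728722e-02,  1.30358108e+00,
       -1.42325793e-06,  1.43118988e+00]), 'qvel': array([-1.19938341e-03, -1.41866127e-03, -1.00791450e-05,  6.06777293e-04,
        2.00150955e-04,  8.27448487e-04]), 'tau': array([-1.29511362e-03, -4.80633116e+01,  2.98530811e+01,  1.95570441e-02,
       -3.32066011e-04,  2.16820524e-05]), 'tcp_pos': array([0.23520329, 0.52428287, 0.3030074 ]), 'orientation': array([-3.10114971e-04,  2.09326774e-01,  9.77845326e-01, -8.50337823e-04]), 'wrist_force': array([-0.03199884,  0.25058811, -0.2976465 ]), 'ft_torque': array([-5.35122901e-03,  1.75388070e-02, -1.39130068e-05]), 'grip_force': 0.0, 'finger_gap': 0.08548676683005525} 0.0726
scene {'vfov': 44.121940858851026, 'cx': 251.7171814749104, 'cy': 188.5697007175128, 'k1': -0.12215542615375087, 'origin': array([ 1.1152451 , -0.53763   ,  0.86256728]), 'attitude': array([-0.37301339,  0.84938401,  0.33935615, -0.15570877])} 0.9959513346354166
top {'vfov': 51.27735398627058, 'cx': 258.5511840240193, 'cy': 191.78369304608714, 'k1': -0.12564899210148545, 'origin': array([0.35467375, 0.03974325, 1.25919446]), 'attitude': array([-0.05374935,  0.71389397, -0.6950137 ,  0.0665009 ])} 0.996063232421875
```

View pics/scene0.png

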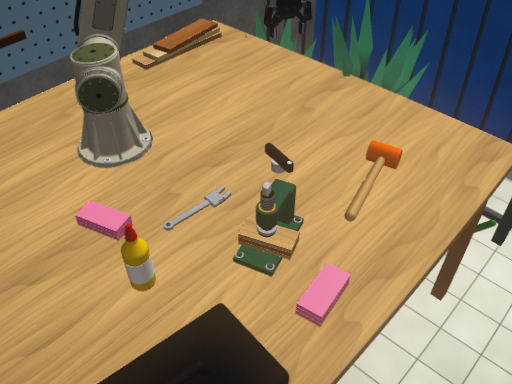

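View pics/top0.png

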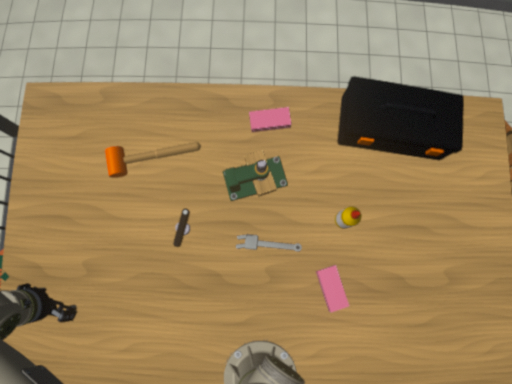

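The scene view shows the handle at (279,158), the press spindle at (267,195), and pink decoys at (103,219) and (323,293). In the top view the handle is at (182,227), the spindle at (261,167) and the spanner at (268,243). The pine block under the pad, scene (268,237), is the work; the pink blocks are not. Next is one enlarged composite crop, with measurements.

Run:
```python
from h import *
import pickle
T=pickle.load(open('top0.pkl','rb'));S=pickle.load(open('scene0.pkl','rb'))
def crop(d,u,v,w=50,h=38):
    return cv2.resize(d['frame'][v-h//1:v+h,u-w:u+w,::-1],(400,300),interpolation=cv2.INTER_CUBIC)
cv2.imwrite('pics/c1.png',np.vstack([np.hstack([crop(S,279,158,32,24),crop(S,268,200,32,24)]),np.hstack([crop(T,182,227,32,24),crop(T,261,167,32,24)])]))
for n,d,box in(('top',T,(165,195,200,255)),('scene',S,(255,300,135,180))):
    C=cloud(d);u0,u1,v0,v1=box;c=C[v0:v1,u0:u1].reshape(-1,3);f=d['frame'][v0:v1,u0:u1].reshape(-1,3).astype(int)
    m=(c[:,2]>.04)&(c[:,2]<.08)&(f.max(1)<80)&(c[:,0]>.25); p=c[m]
    z=np.percentile(p[:,2],90); p=p[p[:,2]>z-.006]
    (cx,cy),wh,a=cv2.minAreaRect((p[:,:2]*1000).astype(np.float32)); print(n,'handle',cx,cy,wh,a,z,len(p))
for n,d,box in(('top',T,(235,290,145,195)),('scene',S,(250,290,170,240))):
    C=cloud(d);u0,u1,v0,v1=box;c=C[v0:v1,u0:u1].reshape(-1,3)
    for a,b in((.185,.21),(.165,.182),(.125,.14)):
        p=c[(c[:,2]>a)&(c[:,2]<b)]
        if len(p):print(n,a,len(p),p.min(0).round(4),p.max(0).round(4),np.median(p,0).round(4))
```

```text
top handle 442.5479431152344 252.43746948242188 (17.830455780029297, 102.8063735961914) 77.83024597167969 0.05727425033451712 170
scene handle 448.7743225097656 249.91555786132812 (22.400142669677734, 115.41291809082031) 76.78356170654297 0.0556923334798767 182
top 0.185 46 [0.6088 0.007  0.1851] [0.6265 0.0263 0.2008] [0.6172 0.0155 0.1952]
top 0.165 41 [0.6045 0.0032 0.1651] [0.6321 0.0289 0.182 ] [0.6118 0.0173 0.1733]
top 0.125 335 [ 0.5706 -0.0069  0.125 ] [0.6421 0.0918 0.1398] [0.6061 0.0536 0.1283]
scene 0.185 76 [0.6063 0.0031 0.1856] [0.6263 0.0248 0.1986] [0.6192 0.0104 0.1945]
scene 0.165 103 [6.057e-01 2.000e-04 1.652e-01] [0.6326 0.0296 0.1814] [0.6235 0.0075 0.1732]
scene 0.125 462 [ 0.5657 -0.0104  0.125 ] [0.6442 0.113  0.14  ] [0.6128 0.0502 0.1277]
```

View pics/c1.png

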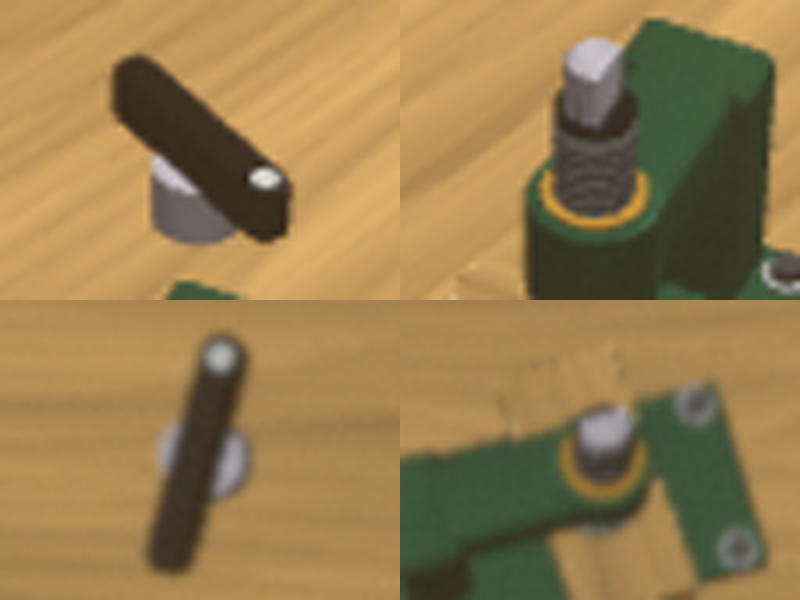

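The white dot marks the handle's +x end, so its yaw is about -12.5°. Next I rectify the D end's top face from both cameras to find the direction of the flat.

Run:
```python
from h import *
import pickle
T=pickle.load(open('top0.pkl','rb'));S=pickle.load(open('scene0.pkl','rb'))
def proj(d,X):
    rv=cv2.Rodrigues(d['R'].T)[0]; t=-d['R'].T@np.array(d['origin']); f=d['f']
    return cv2.projectPoints(X.reshape(-1,1,3),rv,t,np.array([[f,0,d['cx']],[0,f,d['cy']],[0,0,1]]),np.array([d['k1'],0,0,0,0.]))[0].reshape(-1,2)
# world window: up=+x, left=+y, 0.1mm/px*400 = 40mm
out=[]
for z,c,s in((.197,(.617,.013),.05),(.054,(.446,.251),.16)):
    row=[]
    for d in(T,S):
        n=300; i,j=np.mgrid[0:n,0:n]; X=np.stack([c[0]+(n/2-i)*s/n,c[1]+(n/2-j)*s/n,np.full(i.shape,z)],-1).astype(float)
        m=proj(d,X).reshape(n,n,2).astype(np.float32)
        w=cv2.remap(d['frame'][...,::-1],m,None,cv2.INTER_CUBIC)
        w=np.ascontiguousarray(w)
        for g in range(0,n,30): w[g,::4]=(0,0,255);w[::4,g]=(0,0,255)
        row.append(w)
    out.append(np.hstack(row))
cv2.imwrite('pics/c2.png',np.vstack(out))
# press arm yaw and top-face points
for n,d,b in(('top',T,(245,280,150,185)),('scene',S,(255,285,178,205))):
    C=cloud(d);u0,u1,v0,v1=b;c=C[v0:v1,u0:u1].reshape(-1,3);p=c[(c[:,2]>.190)&(c[:,2]<.205)]
    print(n,len(p),np.percentile(p[:,2],[10,50,90]).round(4),p[:,:2].mean(0).round(4))
C=cloud(T);p=C[140:210,210:300].reshape(-1,3);p=p[(p[:,2]>.012)&(p[:,2]<.022)]
r=cv2.minAreaRect((p[:,:2]*1000).astype(np.float32));print('foot',r)
```

```text
top 42 [0.1932 0.1956 0.1982] [0.6175 0.016 ]
scene 61 [0.192  0.1947 0.197 ] [0.6175 0.0127]
foot ((610.293212890625, 31.72978973388672), (110.11178588867188, 189.6539306640625), 17.22601890563965)
```

View pics/c2.png

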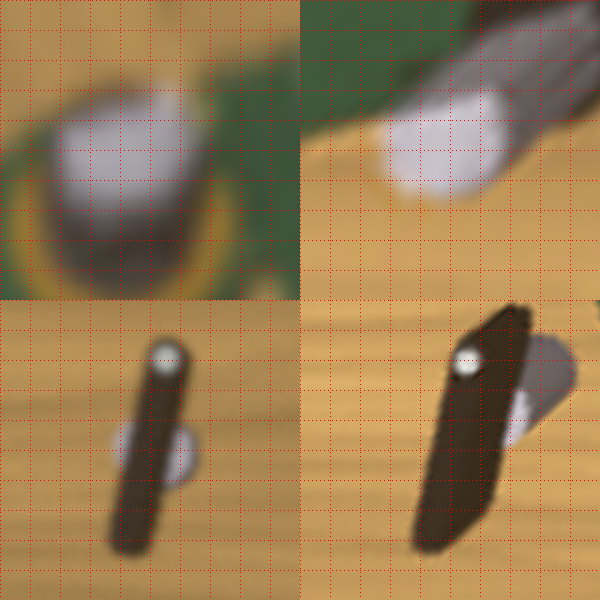

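```bash
cat > fit.py <<'E'
from h import *
from scipy.optimize import minimize
def proj(d,X):
    rv=cv2.Rodrigues(d['R'].T)[0]; t=-d['R'].T@np.array(d['origin']); f=d['f']
    return cv2.projectPoints(np.asarray(X,float).reshape(-1,1,3),rv,t,np.array([[f,0,d['cx']],[0,f,d['cy']],[0,0,1]]),np.array([d['k1'],0,0,0,0.]))[0].reshape(-1,2)
K=16
def mask(d,X,box,hull=True):
    u0,u1,v0,v1=box; p=((proj(d,X)-[u0,v0]+.5)*K).astype(np.float32)
    if hull:p=cv2.convexHull(p)
    im=np.zeros(((v1-v0)*K,(u1-u0)*K),np.uint8); cv2.fillPoly(im,[np.round(p*16).astype(np.int32)],255,shift=4)
    im=cv2.GaussianBlur(im,(0,0),.5*K)
    return cv2.resize(im,(u1-u0,v1-v0),interpolation=cv2.INTER_AREA)/255.
def prism(poly,z0,z1,x,y,a):
    c,s=np.cos(a),np.sin(a); P=poly@np.array([[c,s],[-s,c]])+[x,y]
    return [np.c_[P,np.full(len(P),z)] for z in(z0,z1)]
t=np.linspace(0,2*np.pi,48,endpoint=False)
circ=lambda r:r*np.c_[np.cos(t),np.sin(t)]
D=circ(.011);D[:,0]=np.minimum(D[:,0],.0055)
D2=circ(.0095);D2[:,0]=np.minimum(D2[:,0],.0040)
bar=np.r_[circ(.011)+[.049,0],circ(.011)-[.049,0]]
def res(d,layers,box,roi):
    u0,u1,v0,v1=box; I=d['frame'][v0:v1,u0:u1].reshape(-1,3)/255.
    A=np.c_[np.ones(len(I)),np.stack([l.ravel() for l in layers],1)]; w=(roi.ravel()>.02)
    c,*_=np.linalg.lstsq(A[w],I[w],rcond=None); return ((A[w]@c-I[w])**2).sum()/w.sum()
def fit(cost,x0,sc):
    f=lambda q:cost(*(np.array(x0)+q*np.array(sc)))
    r=minimize(f,np.zeros(len(x0)),method='Nelder-Mead',options=dict(initial_simplex=np.vstack([np.zeros(len(x0)),np.eye(len(x0))]),xatol=.01,fatol=1e-8))
    return np.array(x0)+r.x*np.array(sc),r.fun
def box(d,X,m=5):
    p=proj(d,X);a=np.floor(p.min(0)-m).astype(int);b=np.ceil(p.max(0)+m).astype(int);return(a[0],b[0],a[1],b[1])
def fit_bar(ds,x0,z0,dz=.028):
    bs=[box(d,np.vstack(prism(bar,z0,z0+dz,*x0))) for d in ds]
    hub=circ(.021)
    def cost(x,y,a):
        s=0
        for d,b in zip(ds,bs):
            L=mask(d,np.vstack(prism(bar,z0,z0+dz,x,y,a)),b); H=mask(d,np.vstack(prism(hub,z0-.026,z0+.004,x,y,a)),b)*(1-L)
            s+=res(d,[L,H],b,np.ones_like(L))
        return s
    return fit(cost,x0,(.003,.003,.05))
def fit_D(ds,x0,zs):
    bs=[box(d,np.vstack(prism(D,zs+.012,zs+.022,*x0)),3) for d in ds]
    rois=[cv2.dilate(mask(d,np.vstack(prism(D,zs+.010,zs+.022,*x0)),b),np.ones((5,5))) for d,b in zip(ds,bs)]
    def cost(x,y,a):
        s=0
        for d,b,r in zip(ds,bs,rois):
            Tm=mask(d,prism(D2,0,zs+.022,x,y,a)[1],b); L=mask(d,np.vstack(prism(D,zs,zs+.0205,x,y,a)),b); Sh=mask(d,np.vstack(prism(circ(.014),zs-.01,zs,x,y,a)),b)
            s+=res(d,[Tm,L*(1-Tm),Sh*(1-L)*(1-Tm)],b,r)
        return s
    return fit(cost,x0,(.002,.002,.2))
E
python3 - <<'E'
from fit import *
import pickle
T=pickle.load(open('top0.pkl','rb'));S=pickle.load(open('scene0.pkl','rb'))
for n,ds in(('T',[T]),('S',[S]),('TS',[T,S])):
    x,f=fit_bar(ds,(.4475,.251,-.22),.026);print(n,'bar',x[:2].round(4),np.degrees(x[2]).round(1),f)
    for zs in((.173,.175) if n!='TS' else (.171,.173,.175,.177)):
      for a0 in(.3,-1.2,1.8):
        x,f=fit_D(ds,(.619,.015,a0),zs);print(n,'D',zs,x[:2].round(4),np.degrees(x[2]).round(1),f)
E
```

```text
T bar [0.4475 0.2537] -12.7 0.008328938483449792
T D 0.173 [0.6197 0.0174] 18.2 0.019940061706052333
T D 0.173 [0.6165 0.0167] -159.0 0.016072816735003246
T D 0.173 [0.6165 0.0164] 203.5 0.021566079908165604
T D 0.175 [0.6193 0.0174] 19.1 0.020002308614299004
T D 0.175 [0.617  0.0161] -70.3 0.027512194131341136
T D 0.175 [0.6162 0.0163] 204.8 0.02122941732638312
S bar [0.4467 0.252 ] -13.3 0.016488985717353813
S D 0.173 [0.618  0.0169] 14.1 0.028363488488685928
S D 0.173 [0.618  0.0171] 17.8 0.03608459525325831
S D 0.173 [0.6177 0.0173] 16.1 0.032621373840011264
S D 0.175 [0.6194 0.0151] 14.8 0.029850099964047812
S D 0.175 [0.6194 0.0156] 16.9 0.03622435895805711
S D 0.175 [0.6195 0.0154] 15.2 0.03533559470510008
TS bar [0.4467 0.253 ] -13.2 0.025671842380354772
TS D 0.171 [0.6177 0.0179] 13.4 0.05415797607000479
TS D 0.171 [0.6179 0.0179] 14.9 0.05849694957063675
TS D 0.171 [0.6176 0.018 ] 15.4 0.061757397858971205
TS D 0.173 [0.6184 0.017 ] 14.1 0.050866497934255406
TS D 0.173 [0.6185 0.0174] 15.4 0.055880604406724016
TS D 0.173 [0.6153 0.0172] 189.7 0.06761443946593856
TS D 0.175 [0.6192 0.0165] 15.8 0.05244234135368924
TS D 0.175 [0.6189 0.0167] 16.4 0.05644153405688676
TS D 0.175 [0.6191 0.0165] 20.2 0.06029494190480459
TS D 0.177 [0.6197 0.0162] 19.8 0.05722102282712841
TS D 0.177 [0.6194 0.0168] 22.3 0.0627118261420599
TS D 0.177 [0.6195 0.0162] 20.7 0.06511733737691652
```

```bash
cat > go.py <<'E'
import sys
from h import *
x,y,z,psi=map(float,sys.argv[1:5]); s=status.get_state(); p=s['tcp_pos']; q=s['orientation']
M=R.from_quat(q[[1,2,3,0]]).as_matrix(); p0=np.degrees(np.arctan2(M[1,0],M[0,0]))
d=np.array([x,y,z])-p; roll=-((psi-p0+180)%360-180)
a=np.radians(psi); print('psi',p0.round(2),'tcp',p.round(4),'roll',round(roll/10,3),'then xyz',(np.array([d@[np.cos(a),np.sin(a),0],d@[np.sin(a),-np.cos(a),0],-d[2]])/.04).round(3),'F',s['wrist_force'].round(1),'j6',s['joint_pos'][5].round(2))
E
python3 go.py .447 .253 .16 167
```

```text
psi 155.83 tcp [0.2352 0.5243 0.3031] roll -1.117 then xyz [-6.684 -5.418  3.578] F [ 0.7 -0.1 -0.3] j6 1.43
```

```bash
python3 -m handwheel '{"deltas": [[1,0,0,0,-1],[1,0,0,0,-0.117],[1,-0.67,-0.54,0.36,0],[1,-0.67,-0.54,0.36,0],[1,-0.67,-0.54,0.36,0],[1,-0.67,-0.54,0.36,0],[1,-0.67,-0.54,0.36,0],[1,-0.67,-0.54,0.36,0],[1,-0.67,-0.54,0.36,0],[1,-0.67,-0.54,0.36,0],[1,-0.67,-0.54,0.35,0],[1,-0.66,-0.55,0.35,0],[1,0,0,0,0],[1,0,0,0,0]]}' 40; python3 go.py .447 .253 .104 167
```

```text
clock: 1.85
tcp_pos: [0.4473, 0.2537, 0.1607]
orientation: [-0.0, 0.114, 0.993, 0.0]
wrist_force: [0.2, 0.7, -0.4]
finger_gap: 0.0856
grip_force: 0.0
psi 166.9 tcp [0.4473 0.2537 0.1607] roll -0.01 then xyz [ 0.003 -0.019  1.418] F [ 0.2  0.7 -0.4] j6 0.59
```

```bash
python3 -m handwheel '{"deltas": [[1,0,-0.02,0.5,0],[1,0,0,0.5,0],[1,0,0,0.25,0],[1,0,0,0.17,0],[1,0,0,0,0],[-0.2,0,0,0,0],[-0.6,0,0,0,0],[-1,0,0,0,0],[-1,0,0,0,0],[-1,0,0,0,0],[-1,0,0,0,0],[-1,0,0,0,0],[-1,0,0,0,0]]}' 60; python3 go.py .447 .253 .104 167
python3 - <<'E'
from h import *
d=cam('scene'); cv2.imwrite('pics/g1.png',cv2.resize(d['frame'][100:190,230:340,::-1],(770,630)[0:2],interpolation=cv2.INTER_CUBIC)[:600])
E
```

```text
clock: 3.48
tcp_pos: [0.4476, 0.2529, 0.1043]
orientation: [0.0, 0.113, 0.994, 0.0]
wrist_force: [0.1, -1.3, 5.3]
finger_gap: 0.021
grip_force: 59.9
psi 167.0 tcp [0.4476 0.2529 0.1043] roll -0.0 then xyz [0.016 0.    0.007] F [ 0.1 -1.3  5.3] j6 0.58
```

View pics/g1.png

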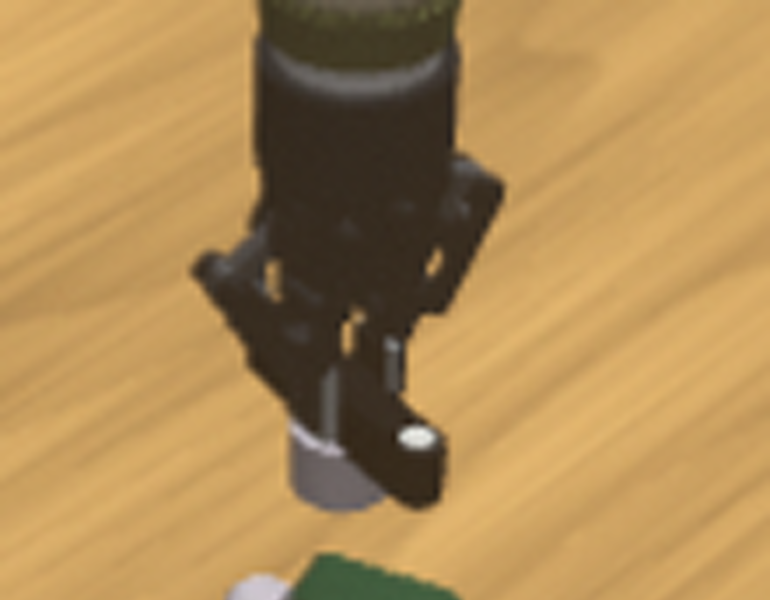

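Gripped: the picture shows the fingers on the bar above the hub, with the white dot at (415,437). Now lift and carry it above the spindle.

```bash
python3 -m handwheel '{"deltas": [[-1,0,0,-0.5,0],[-1,0,0,-1,0],[-1,0,0,-1,0],[-1,0,0,-1,0],[-1,0,0,-1,0],[-1,0,0,-1,0],[-1,0,0,-0.5,0],[-1,0,0,0,-1],[-1,0,0,0,-1],[-1,0,0,0,-0.8],[-1,0,0,0,0]]}' 100; python3 go.py .619 .0168 .34 195
```

```text
clock: 4.9
tcp_pos: [0.4469, 0.2527, 0.3428]
orientation: [-0.001, -0.13, 0.992, -0.0]
wrist_force: [-0.7, 0.3, -1.9]
finger_gap: 0.0198
grip_force: 98.3
psi -165.08 tcp [0.4469 0.2527 0.3428] roll -0.008 then xyz [-2.63  -6.81   0.069] F [-0.7  0.3 -1.9] j6 0.1
```

```bash
python3 -m handwheel '{"deltas": [[-1,-0.26,-0.68,0,0],[-1,-0.26,-0.68,0,0],[-1,-0.26,-0.68,0,0],[-1,-0.26,-0.68,0,0],[-1,-0.26,-0.68,0,0],[-1,-0.26,-0.68,0,0],[-1,-0.26,-0.68,0,0],[-1,-0.27,-0.68,0,0],[-1,-0.27,-0.68,0,0],[-1,-0.27,-0.69,0.07,0],[-1,0,0,0,0],[-1,0,0,0,0],[-1,0,0,0,0]]}'; python3 go.py .619 .0168 .33 195
python3 - <<'E'
from fit import *
import pickle
T=cam('top');S=cam('scene');pickle.dump((T,S),open('a.pkl','wb'))
p=status.get_state()['tcp_pos']
# hub as bright/gray cylinder: fit in scene; window crop
u=proj(S,[[.619,.0168,.215]])[0].astype(int); w=np.ascontiguousarray(cv2.resize(S['frame'][u[1]-45:u[1]+45,u[0]-60:u[0]+60,::-1],(800,600),interpolation=cv2.INTER_CUBIC))
print(u); cv2.imwrite('pics/a1.png',w)
E
```

```text
clock: 6.52
tcp_pos: [0.619, 0.0177, 0.341]
orientation: [-0.0, -0.131, 0.991, 0.0]
wrist_force: [-0.5, 0.0, -3.4]
finger_gap: 0.02
grip_force: 98.7
psi -164.99 tcp [0.619  0.0177 0.341 ] roll 0.001 then xyz [ 0.005 -0.021  0.276] F [-0.5  0.  -3.4] j6 -0.36
[267 177]
```

View pics/a1.png

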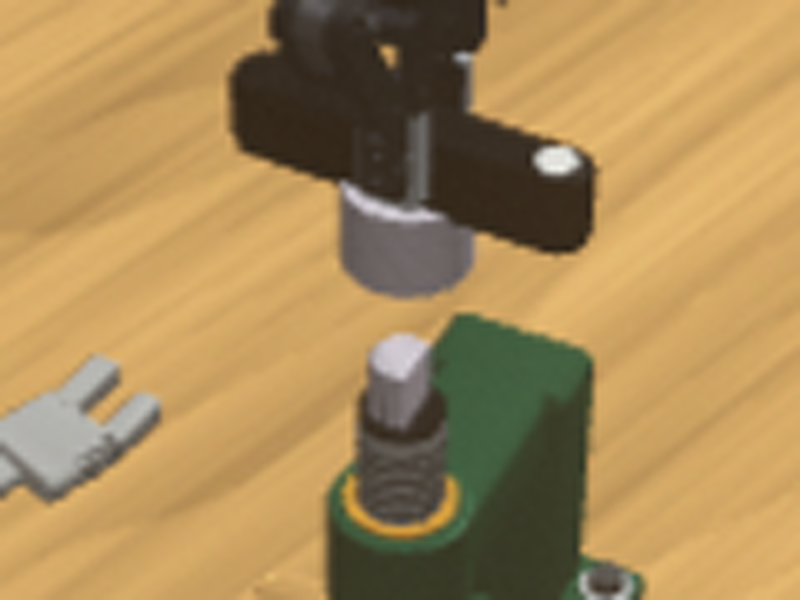

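The hub hangs above the D end in this picture: hub centre about (406,290), D top about (401,355), dot at (557,160). I fit the hub in the scene view to check the offset to the spindle within the same camera.

Run:
```python
from fit import *
import pickle
T,S=pickle.load(open('a.pkl','rb'))
p=np.array([.619,.0177,.341]);z=p[2]-.104
def fit_cyl(d,x0,r,z0,z1,m=3):
    b=box(d,np.vstack(prism(circ(r),z0,z1,*x0,0)),m)
    roi=cv2.dilate(mask(d,np.vstack(prism(circ(r),z0,z1-.004,*x0,0)),b),np.ones((5,5)))
    # keep only lower part
    vt=proj(d,[[x0[0],x0[1],z1-.006]])[0,1]; roi[:max(0,int(vt-b[2]))]=0
    f=lambda x,y:res(d,[mask(d,np.vstack(prism(circ(r),z0,z1,x,y,0)),b)],b,roi)
    return fit(f,x0,(.002,.002))
for dz in(-.001,0,.001):
    print('hub S',dz,fit_cyl(S,(.619,.017),.021,z+dz,z+dz+.03))
for zs in(.173,.174,.175):print('D S',zs,fit_D([S],(.619,.0165,.26),zs),'T',fit_D([T],(.619,.0165,.26),zs)[0])
```

```text
hub S -0.001 (array([0.6176278 , 0.01915824]), np.float64(0.055051669616053636))
hub S 0 (array([0.6182681 , 0.01872492]), np.float64(0.06046268204974959))
hub S 0.001 (array([0.61912059, 0.01791073]), np.float64(0.06092148280320751))
D S 0.173 (array([0.61785959, 0.01710709, 0.22293373]), np.float64(0.03291520419419613)) T [0.62124813 0.02768231 1.99218009]
D S 0.174 (array([0.61863827, 0.0162101 , 0.24043377]), np.float64(0.034237860519573816)) T [0.62142608 0.02743801 1.9969046 ]
D S 0.175 (array([0.61932671, 0.01548954, 0.25679204]), np.float64(0.04026617586168165)) T [0.62137763 0.02734259 2.11940777]
```

```bash
python3 -m handwheel '{"deltas": [[-1,0.005,-0.04,0.3,0],[-1,0,0,0.3,0],[-1,0,0,0.3,0],[-1,0,0,0,0],[-1,0,0,0,0]]}';  python3 -m handwheel '{"deltas": [[-1,0,0,0.04,0],[-1,0,0,0.04,0],[-1,0,0,0.04,0],[-1,0,0,0,0]]}';python3 -m handwheel '{"deltas": [[-1,0,0,0.04,0],[-1,0,0,0.04,0],[-1,0,0,0,0]]}'
```

```text
clock: 7.25
tcp_pos: [0.6197, 0.0153, 0.3051]
orientation: [0.0, -0.131, 0.991, 0.0]
wrist_force: [0.0, 0.1, -3.4]
finger_gap: 0.0204
grip_force: 98.7
clock: 7.75
tcp_pos: [0.6196, 0.0153, 0.3002]
orientation: [-0.0, -0.131, 0.991, 0.0]
wrist_force: [-1.2, 0.0, -3.8]
finger_gap: 0.0203
grip_force: 98.7
clock: 8.12
tcp_pos: [0.6195, 0.0154, 0.2969]
orientation: [-0.0, -0.131, 0.991, 0.0]
wrist_force: [0.3, -0.2, -3.1]
finger_gap: 0.0201
grip_force: 98.7
```

```bash
for i in 1; do python3 -m handwheel '{"deltas": [[-1,0,0,0.04,0],[-1,0,0,0,0]]}'|egrep 'tcp|wrist';python3 -m handwheel '{"deltas": [[-1,0,0,0.04,0],[-1,0,0,0,0]]}'|egrep 'tcp|wrist'; python3 -m handwheel '{"deltas": [[-1,0,0,0.04,0],[-1,0,0,0,0]]}'|egrep 'tcp|wrist'; done; python3 -c "
from workcell import status;print(status.get_state()['ft_torque'])"
```

```text
tcp_pos: [0.6196, 0.0154, 0.2953]
wrist_force: [-0.4, 1.8, -4.8]
tcp_pos: [0.6196, 0.0154, 0.2937]
wrist_force: [-1.0, 1.4, -3.0]
tcp_pos: [0.6196, 0.0154, 0.2921]
wrist_force: [-0.8, 0.7, -4.0]
[0.26164229 0.14244629 0.0321495 ]
```

```bash
python3 -m handwheel '{"deltas": [[-1,0,0,0.06,0],[-1,0,0,0,0]]}'|egrep 'tcp|wrist';python3 -m handwheel '{"deltas": [[-1,0,0,0.06,0],[-1,0,0,0,0]]}'|egrep 'tcp|wrist'; python3 -m handwheel '{"deltas": [[-1,0,0,0.06,0],[-1,0,0,0,0]]}'|egrep 'tcp|wrist'; python3 -c "
from workcell import status;print(status.get_state()['ft_torque'])"
```

```text
tcp_pos: [0.6196, 0.0154, 0.2896]
wrist_force: [-0.7, 2.4, -3.3]
tcp_pos: [0.6196, 0.0154, 0.2872]
wrist_force: [-0.1, 1.6, -3.9]
tcp_pos: [0.6196, 0.0154, 0.2848]
wrist_force: [-0.3, 2.4, -3.1]
[ 0.37371548  0.20498819 -0.03489575]
```

```bash
python3 -m handwheel '{"deltas": [[-1,0,0.008,0.05,0],[-1,0,0,0.05,0],[-1,0,0,0,0]]}'|egrep 'tcp|wrist';python3 -m handwheel '{"deltas": [[-1,0,0,0.04,0],[-1,0,0,0,0]]}'|egrep 'tcp|wrist'; python3 -m handwheel '{"deltas": [[-1,0,0,0.03,0],[-1,0,0,0,0]]}'|egrep 'tcp|wrist';python3 -m handwheel '{"deltas": [[-1,0,0,0.03,0],[-1,0,0,0,0]]}'|egrep 'tcp|wrist'
```

```text
tcp_pos: [0.6196, 0.0155, 0.2808]
wrist_force: [-0.9, 1.8, -4.1]
tcp_pos: [0.6196, 0.0156, 0.2794]
wrist_force: [-0.7, 1.0, -4.3]
tcp_pos: [0.6196, 0.0156, 0.2782]
wrist_force: [-1.0, 0.8, -2.9]
tcp_pos: [0.6197, 0.0156, 0.2781]
wrist_force: [-1.8, -0.1, 3.5]
```

Seated: the handle slid about 18 mm over the D and stopped at the predicted shoulder height. I press lightly to confirm, then turn clockwise while watching the moment.

```bash
cat > t.py <<'E'
from workcell import status
s=status.get_state();print('clk',round(s['clock'],2),'tcp',s['tcp_pos'].round(4),'F',s['wrist_force'].round(1),'M',s['ft_torque'].round(3),'j6',s['joint_pos'][5].round(3),'tau6',s['tau'][5].round(3),'v6',s['qvel'][5].round(2))
E
python3 -m handwheel '{"deltas": [[-1,0,0,0.03,0],[-1,0,0,0,0]]}'>/dev/null; python3 t.py
python3 -m handwheel '{"deltas": [[-1,0,0,0.006,0.8],[-1,0,0,0.006,0.8],[-1,0,0,0.006,0.8]]}'>/dev/null; python3 t.py
python3 -m handwheel '{"deltas": [[-1,0,0,0.006,0.8]]}'>/dev/null; python3 t.py
python3 -m handwheel '{"deltas": [[-1,0,0,0.006,0.8]]}'>/dev/null; python3 t.py
python3 -m handwheel '{"deltas": [[-1,0,0,0.006,0.8]]}'>/dev/null; python3 t.py
python3 -m handwheel '{"deltas": [[-1,0,0,0,0],[-1,0,0,0,0]]}'>/dev/null; python3 t.py
```

```text
clk 11.0 tcp [0.6198 0.0157 0.278 ] F [-4.4  1.1  9.9] M [ 0.343  1.036 -0.041] j6 -0.366 tau6 0.006 v6 -0.0
clk 11.38 tcp [0.6198 0.0152 0.2773] F [-3.4 -0.6 10.2] M [-0.101  1.083  0.046] j6 0.057 tau6 -1.104 v6 1.11
clk 11.5 tcp [0.6197 0.0151 0.2771] F [-4.4 -2.5 11.3] M [-0.229  1.204  0.046] j6 0.197 tau6 -1.102 v6 1.11
clk 11.62 tcp [0.6196 0.0149 0.2769] F [-6.7 -1.4  9.4] M [-0.346  1.26   0.084] j6 0.337 tau6 -1.101 v6 1.11
clk 11.75 tcp [0.6195 0.0148 0.2767] F [-6.5 -1.8 11.2] M [-0.412  1.448  0.074] j6 0.476 tau6 -1.099 v6 1.11
clk 12.0 tcp [0.6197 0.0149 0.2766] F [-4.8 -1.2 10.4] M [-0.279  1.141 -0.004] j6 0.472 tau6 -0.022 v6 0.0
```

Run:
```python
from fit import *
import pickle
S0=pickle.load(open('scene0.pkl','rb'));S=cam('scene');pickle.dump(S,open('b.pkl','wb'))
w=[cv2.resize(d['frame'][205:265,235:305,::-1],(400,343),interpolation=cv2.INTER_CUBIC) for d in(S0,S)]
cv2.imwrite('pics/b1.png',np.hstack(w)); 
# block top height & pad edge columns: print colour profile down through pad front
for d in(S0,S):
    u,v=proj(d,[[.619,.0165,.06]])[0]; print(u,v); print(d['frame'][215:246,int(u)].tolist())
```

```text
266.93429266575725 228.80381275093583
[[54, 58, 37], [53, 55, 37], [54, 56, 38], [54, 56, 37], [52, 55, 35], [54, 56, 37], [53, 54, 35], [52, 54, 36], [54, 55, 36], [54, 55, 37], [53, 55, 36], [53, 55, 35], [55, 56, 37], [55, 56, 37], [61, 52, 41], [79, 73, 65], [167, 167, 164], [166, 166, 163], [141, 140, 134], [91, 88, 79], [92, 89, 80], [56, 47, 34], [159, 124, 76], [209, 165, 102], [206, 164, 99], [206, 163, 99], [206, 162, 98], [163, 128, 76], [105, 80, 48], [105, 81, 49], [109, 83, 50]]
266.93429266575725 228.80381275093583
[[56, 60, 39], [54, 58, 38], [55, 58, 38], [54, 58, 37], [56, 58, 39], [56, 58, 39], [55, 57, 36], [57, 58, 38], [56, 58, 39], [56, 58, 39], [57, 58, 38], [55, 57, 36], [56, 58, 38], [57, 59, 39], [66, 57, 45], [65, 57, 45], [177, 177, 174], [177, 177, 174], [177, 178, 174], [102, 96, 89], [98, 93, 86], [71, 62, 50], [81, 66, 44], [219, 175, 107], [218, 175, 106], [218, 176, 108], [218, 174, 106], [173, 136, 82], [112, 87, 52], [112, 87, 54], [117, 90, 56]]
```

View pics/b1.png

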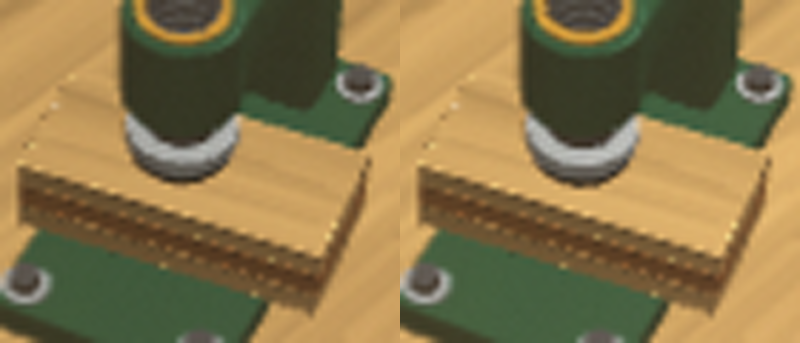

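Pad and block show a gap that is still small (pad front edge at about (180,180) in each panel). I keep turning in stages and log the moment.

```bash
python3 -m handwheel '{"deltas": [[-1,0,0,0.0055,0.8]]}'>/dev/null; python3 t.py
python3 -m handwheel '{"deltas": [[-1,0,0,0.0055,0.8]]}'>/dev/null; python3 t.py
python3 -m handwheel '{"deltas": [[-1,0,0,0.0055,0.8]]}'>/dev/null; python3 t.py
python3 -m handwheel '{"deltas": [[-1,0,0,0.0055,0.8]]}'>/dev/null; python3 t.py
python3 -m handwheel '{"deltas": [[-1,0,0,0.0055,0.8]]}'>/dev/null; python3 t.py
python3 -m handwheel '{"deltas": [[-1,0,0,0.0055,0.8]]}'>/dev/null; python3 t.py
python3 - <<'E'
from fit import *
import pickle
S0=pickle.load(open('scene0.pkl','rb'));b=pickle.load(open('b.pkl','rb'));S=cam('scene');pickle.dump(S,open('c.pkl','wb'))
for d in(S0,b,S):
    I=cv2.resize(d['frame'][225:245,256:279,0].astype(np.float32),None,fx=1,fy=20,interpolation=cv2.INTER_LINEAR)
    # lower edge crossing to bright wood
    e=[]
    for k in range(5,18):
        c=I[:,k]; j=np.where((c[:-1]<130)&(c[1:]>=130))[0]; j=j[j>100]; e.append((j[-1]+.5)/20-.5+225 if len(j) else np.nan)
    print(np.round(e,2),np.nanmean(e).round(2))
for z in(.051,.052,.053,.054,.055,.056):
    q=proj(S0,prism(circ(.021),0,z,.619,.0165,0)[1]); 
    f=[q[(abs(q[:,0]-k)<1.5),1].max() for k in range(261,274)]; print(z,np.mean(f).round(2))
E
```

```text
clk 12.18 tcp [0.6196 0.0148 0.2764] F [-5.8 -1.6 10.3] M [-0.426  1.296  0.049] j6 0.615 tau6 -1.451 v6 1.14
clk 12.3 tcp [0.6195 0.0147 0.2762] F [-5.2 -2.8 11.4] M [-0.461  1.409  0.08 ] j6 0.755 tau6 -1.104 v6 1.11
clk 12.43 tcp [0.6193 0.0146 0.276 ] F [-7.4 -2.9 10.8] M [-0.635  1.533  0.041] j6 0.895 tau6 -1.097 v6 1.11
clk 12.55 tcp [0.6195 0.0146 0.2758] F [-4.7 -1.8  9.7] M [-0.531  1.353  0.069] j6 1.035 tau6 -1.099 v6 1.11
clk 12.68 tcp [0.6194 0.0146 0.2756] F [-6.  -2.2 10.2] M [-0.633  1.549  0.084] j6 1.174 tau6 -1.097 v6 1.11
clk 12.8 tcp [0.6192 0.0145 0.2753] F [-6.4 -2.5 10.9] M [-0.644  1.666  0.082] j6 1.314 tau6 -1.096 v6 1.11
[235.32 243.78 236.28 236.48 236.62 236.68 236.72 236.52 236.52 236.22
 235.52 235.22 234.42] 236.64
[235.52 243.48 236.52 236.62 237.18 237.32 237.12 237.08 237.12 236.52
 236.18 235.48 234.62] 236.98
[236.18 243.52 236.88 237.28 237.42 237.42 237.42 237.38 237.32 237.18
 236.48 236.18 235.12] 237.37
0.051 237.85
0.052 237.56
0.053 237.27
0.054 236.99
0.055 236.7
0.056 236.4
```

```bash
python3 -m handwheel '{"deltas": [[-1,0,0,0.0055,0.8],[-1,0,0,0.0055,0.8]]}'>/dev/null; python3 t.py
python3 -m handwheel '{"deltas": [[-1,0,0,0.0055,0.8]]}'>/dev/null; python3 t.py
python3 -m handwheel '{"deltas": [[-1,0,0,0.0055,0.8]]}'>/dev/null; python3 t.py
python3 -m handwheel '{"deltas": [[-1,0,0,0.0055,0.8]]}'>/dev/null; python3 t.py
python3 -m handwheel '{"deltas": [[-1,0,0,0.0055,0.8]]}'>/dev/null; python3 t.py
python3 - <<'E'
from fit import *
import pickle
L=[pickle.load(open(n,'rb')) for n in('scene0.pkl','b.pkl','c.pkl')];S=cam('scene');L.append(S);pickle.dump(S,open('d.pkl','wb'))
for d in L:
    I=cv2.resize(d['frame'][225:241,256:279,0].astype(np.float32),None,fx=1,fy=20,interpolation=cv2.INTER_LINEAR)
    e=[]
    for k in range(7,18):
        c=I[:,k]; j=np.where((c[:-1]<130)&(c[1:]>=130))[0]; j=j[j>100]; e.append((j[-1]+.5)/20-.5+225 if len(j) else np.nan)
    print(np.nanmean(e).round(2))
E
```

```text
clk 13.1 tcp [0.6189 0.0144 0.275 ] F [-8.2 -2.9 11.4] M [-0.689  1.773  0.04 ] j6 1.593 tau6 -1.088 v6 1.11
clk 13.22 tcp [0.6188 0.0145 0.2747] F [-7.7 -1.8 12. ] M [-0.678  1.87   0.1  ] j6 1.733 tau6 -1.076 v6 1.11
clk 13.35 tcp [0.6187 0.0145 0.2745] F [-8.6 -3.5 12.1] M [-0.665  1.988  0.142] j6 1.872 tau6 -1.067 v6 1.11
clk 13.47 tcp [0.6186 0.0145 0.2743] F [-8.  -2.8 13. ] M [-0.617  2.026  0.08 ] j6 2.012 tau6 -1.059 v6 1.11
clk 13.6 tcp [0.6185 0.0146 0.2741] F [-9.6 -1.5 12.7] M [-0.533  2.073  0.135] j6 2.152 tau6 -1.052 v6 1.11
236.11
236.52
236.92
236.92
```

The j6 torque shifts steadily from about 1.4 rad on, at roughly 0.065 Nm/rad, and the pad edge has stopped moving in the image. So touch was near j6 ≈ 1.4. I turn on to about 1 rad past it, then check at rest.

```bash
python3 -m handwheel '{"deltas": [[-1,0,0,0.0055,0.8]]}'>/dev/null; python3 t.py
python3 -m handwheel '{"deltas": [[-1,0,0,0.0055,0.8]]}'>/dev/null; python3 t.py
python3 -m handwheel '{"deltas": [[-1,0,0,0,0.1],[-1,0,0,0,0],[-1,0,0,0,0],[-1,0,0,0,0]]}'>/dev/null; python3 t.py
```

```text
clk 13.78 tcp [0.6185 0.0147 0.2739] F [-9.1 -2.4 13.4] M [-0.523  2.117  0.104] j6 2.29 tau6 -1.315 v6 1.13
clk 13.9 tcp [0.6184 0.0147 0.2737] F [-8.6 -2.9 13.5] M [-0.515  2.247  0.061] j6 2.431 tau6 -1.04 v6 1.11
clk 14.4 tcp [0.6183 0.0148 0.2737] F [-9.3 -2.5 13.2] M [-0.465  2.203  0.004] j6 2.444 tau6 0.054 v6 0.0
```

```bash
python3 -m handwheel '{"deltas": [[-1,0,0,-0.03,0],[-1,0,0,0,0]]}' 20 >/dev/null; python3 t.py
python3 -m handwheel '{"deltas": [[0,0,0,0,0],[1,0,0,0,0],[1,0,0,0,0],[1,0,0,0,0],[1,0,0,0,0],[1,0,0,-0.2,0],[1,0,0,-0.5,0],[1,0,0,-1,0],[1,0,0,-1,0],[1,0,0,-1,0]]}'; python3 t.py
python3 -m handwheel '{"deltas": [[1,-0.9,0,0,0],[1,-0.9,0,0,0],[1,-0.9,0,0,0],[1,-0.9,0,0,0],[1,0,0,0,0],[1,0,0,0,0]]}'; python3 go.py .4 .2 .4 60
python3 - <<'E'
from fit import *
import pickle
S=cam('scene');T=cam('top');pickle.dump((T,S),open('e.pkl','wb'))
cv2.imwrite('pics/e1.png',np.hstack([cv2.resize(d['frame'][r0:r0+120,c0:c0+100,::-1],(400,480),interpolation=cv2.INTER_CUBIC) for d,r0,c0 in((S,140,215),(T,110,215))]))
print(proj(S,[[.619,.0165,.22]]))
E
```

```text
clk 14.65 tcp [0.6183 0.0148 0.2738] F [-7.9 -1.3  8.3] M [-0.524  1.85   0.067] j6 2.444 tau6 0.049 v6 -0.0
clock: 15.9
tcp_pos: [0.6194, 0.0157, 0.4226]
orientation: [0.0, 0.956, 0.292, 0.001]
wrist_force: [0.6, -0.2, 0.1]
finger_gap: 0.0853
grip_force: 0.0
clk 15.9 tcp [0.6194 0.0157 0.4226] F [ 0.6 -0.2  0.1] M [ 0.017 -0.019 -0.017] j6 2.444 tau6 0.0 v6 0.0
clock: 16.65
tcp_pos: [0.5006, -0.0649, 0.4212]
orientation: [0.0, 0.956, 0.292, 0.001]
wrist_force: [-1.0, 0.5, -0.3]
finger_gap: 0.0854
grip_force: 0.0
psi 33.98 tcp [ 0.5006 -0.0649  0.4212] roll -2.602 then xyz [ 4.478 -5.489  0.53 ] F [-1.   0.5 -0.3] j6 2.26
[[267.74122245 176.19712272]]
```

View pics/e1.png

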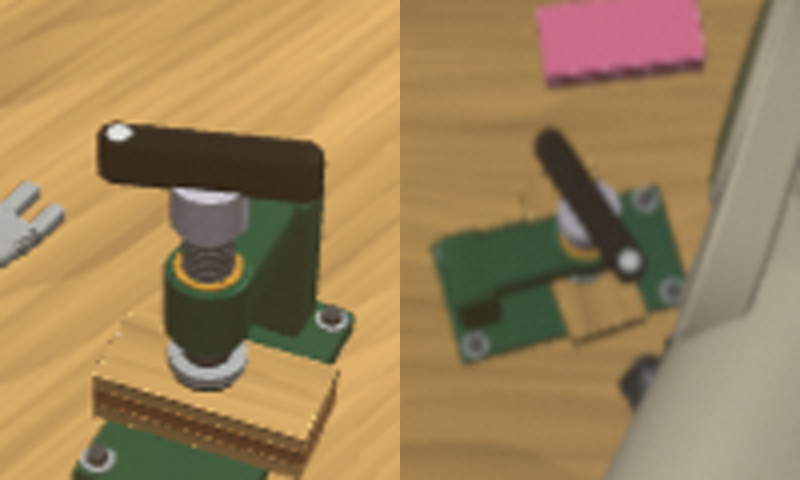

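The scene panel shows the handle level and fully home on the shoulder, hub at (208,215), with the pad down on the block at (207,370). The block has not moved and the robot is clear. I hand the job in.

```bash
python3 -c "
from workcell import hand_in; print(hand_in())"
```

```text
the job is handed in; nothing more can be done
None
```

I seated the T-handle on the shoulder, screwed the pad down about 0.8–1 rad past first touch (an estimated 36–47 N), let go with the handle in place, and handed the job in at about 17 s on the robot clock. The hand-in gave no verdict.

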